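Dip the low cleaning-solution tank and present the gauge rod

ROBOT

A 6-joint arm with a two-finger parallel gripper is mounted at the origin on the work surface. World frame = base frame: x ahead of the robot, y to its left, z up, the work surface at z = 0. Lengths are in mm, angles in rad, forces in N, time in s.
With the tool pointing down it reaches from about 275 to 750 mm from the base axis. Payload 10.2 kg.
Tool frame: the origin (TCP) lies at the very end of the fingers, on their centre line; the grasp point (between the pads) lies 19 mm behind it (ctrl.tcp_to_grasp is the distance from the TCP to the grasp point, in mm); z points along the fingers, x is the direction in which the jaws open and shut, and the axes are right-handed (so a half turn about z gives the same grasp; the last joint's range is limited). The gripper opens to 85 mm and grips with 20 to 120 N. Pads are 22 mm wide; open, the fingers measure 114 mm over their backs; the gripper's body (76 mm by 85 mm) begins 54 mm behind the grasp point. The pads swing forward as they close: fully open they stand 13 mm farther back than shut.
Start: joints at [0.999, 0.313, 1.498, -0, 1.331, -0.223], TCP at [179.442, 493.388, 231.294] pointing down, gripper open.
Joint ranges: [-2.94, 2.94], [-0.97, 2.17], [0.19, 2.56], [-1.23, 4.37], [0.02, 3.11], [-2.88, 2.88]. Speed limits (rad/s): [2.39, 2.39, 3.01, 3.14, 3.14, 3.14].

INTERFACE

Orientations are given as a unit quaternion [w, x, y, z].
In Python, from rig import monitor, vision, order, ctrl gives the robot as it stands. The module is installed in compiled form; this text tells all that it offers.
- The arm moves only by the shell command python3 -m pendant 'ROWS' [FORCE]. ROWS is JSON, a list that holds one entry, the list of rows, each a list of 5 numbers: the closure, from -1 (fully open) to 1 (shut), then the shift along the world's x, y, z in m, then the turn about the world's z in degrees. In form: [[[fingers, dx, dy, dz, spin], ...]]. A call has 1 to 20 rows; each row is the pose to reach, as a shift and turn from the pose commanded when the call began; what a row does not reach only later rows make up. A row lasts 1/10 s, in which the tool goes at most 50 mm and 8.59 degrees, less where a joint would pass 70% of its speed; a pose out of reach is approached as far as the arm can. A call with a gripper value outside its range is refused whole. The fingers move at their own pace and stop on an object; FORCE is the grip in N (left out, the last holds). Time passes only in rows, so rows that repeat a pose let the fingers close. It gives the time, the measured TCP pose, the force and the opening at its end, in the units of the state.
- monitor.sense(): the state, without advancing time (a new reading comes with each control period).
- vision.capture(name): name is "side" or "top"; returns (picture, depth): 480x640x3 uint8, red, green, blue; 480x640 float32, mm along the optical axis (not along the pixel's ray), 0 where there is no reading.
- vision.camera_info(name): a dict with "fov_y" (degrees; the focal length in pixels is half the picture's height over the tangent of half this angle, whatever the lens; pixels are square), "cx", "cy" (the principal point, pixels), "distortion" ([k1, k2, p1, p2, k3] as OpenCV has them; the pictures are not rectified), "R" (3x3) and "t" (3): a world point X has camera coordinates R X + t. Camera axes: x right, y down, z forward; pixel columns grow to the right and rows downward; lengths in mm; the calibration is good to about 2 mm. A picture is of the moment at which its call begins. camera_info takes no time and is no camera call.
- order.finish_job(): hands the job in, once; it reports no verdict.
The state is a dict: "time_s": time; "joints": joint angles; "dq": joint speeds; "tau": joint torques, N m; "eef_pos": TCP position; "ee_rot": TCP orientation; "force": force on the tool from outside, world axes, zero at the start; "wrist_torque": the same for the moment, N m; "grip_width": opening from 0.0 (shut) to 1.0 (fully open).
Only numpy, scipy, OpenCV 4.12 (cv2) and the standard library are available. Lean on these libraries where they do the work, as an engineer would, in place of code of your own. Each camera call takes 0.05 s, during which the arm holds its last target.

TASK

One of the two red cleaning-solution tanks at this barber's station has its orange float cap down on the lid, the other's stands raised: take the gauge rod by its black grip from its rest and push it down the slanting tube of the tank with the lowered float until the brass collar stops on the tube's mouth, pausing there a moment. Then draw it right out and finish while holding it: rod level and still, its tip over the white reading tile, about 15 cm above it and touching nothing. Do not put the rod into the other tank, and leave the clipper, blue bottle and jar where they are.

Things in the scene. Friction and masses are not known exactly. Their poses are not given: they have to be found in the camera images.
- rod_grip (a point): centre of the gauge rod's black square grip, 90 mm long and 16 x 16 mm across, lying level on the rest with its centre 45 mm above the table nothing beside or above the middle 50 mm of the grip but the 10 mm thick base below; x axis along the rod towards the tip (at the start roughly towards the robot), z up at the start. The rod weighs about 120 g
- rod_collar (a point): centre of the tip-side face of the brass collar (34 mm diameter, 6 mm thick), 66 mm from the grip centre along x
- rod_tip (a point): tip of the steel rod (8 mm diameter, black graduation rings), 171 mm from the grip centre and 105 mm beyond the collar's face; x axis along the rod
- rod: the whole gauge rod (loose); origin in the grip centre, x towards the tip
- rest: fixed light-grey rest, base 200 x 55 mm, 10 mm thick, with two notched posts: one (10 mm long, 28 mm wide, 45 mm high) carries the grip 36 mm behind its centre, the other (49 mm high) carries the steel rod 120 mm ahead of the grip centre; open above and beside the grip's middle. Origin on the table, 60 mm from the grip centre towards the tip
- tank_a: fixed red tank, 120 x 90 mm and 123 mm high, white lid; origin in the middle of its underside, +x points away from the robot to the side where the tube comes out
- tank_b: second tank, identical to tank a
- tube_a: round steel dip tube that slants up out of tank a on its far side; origin in the centre of its open mouth, z axis = tube axis pointing outward (about 25 degrees above level), y axis level; bore 16 mm diameter, flaring over the last 8 mm to 24 mm at the mouth, outer diameter 30 mm at the mouth, 22 mm below; the tube is 58 mm long and the space behind it inside the tank is free for 60 mm more. Fixed and rigid
- tube_b: round steel dip tube that slants up out of tank b on its far side; origin in the centre of its open mouth, z axis = tube axis pointing outward (about 25 degrees above level), y axis level; bore 16 mm diameter, flaring over the last 8 mm to 24 mm at the mouth, outer diameter 30 mm at the mouth, 22 mm below; the tube is 58 mm long and the space behind it inside the tank is free for 60 mm more. Fixed and rigid
- gland_a (a point): centre of the round black gland (28 mm) on tank a's lid, 126 mm above the table, where a float's stem comes out
- gland_b (a point): the same on tank b
- float_1_top (a point): top centre of one orange float cap (20 mm diameter, 9 mm thick, on a white stem); it stands over the gland of one tank or the other. At 136 mm above the table the float is down, at 164 mm it is raised
- float_2_top (a point): top centre of the other float cap, same shape, over the other tank
- tile: fixed white ceramic reading tile 120 x 120 mm in a dark frame, top 8 mm above the table; origin in the middle of its underside
- clipper: bystander: black hair clipper with brass head, lying, about 165 x 44 x 40 mm; origin under its middle
- bottle: bystander: blue bottle with white cap, 48 mm diameter, 110 mm high; origin under its middle
- jar: bystander: amber jar with steel lid, 68 mm diameter, 90 mm high; origin under its middle

How it is judged (in metres and radians):
On the way, in this order (a step that is already met when the one before it is completed fails the run):
1. the rod, held by the gripper, is fully down the tube of the tank with the lowered float, its collar stopped on the mouth (((horizontal distance between float_1_top and gland_a below 0.03 m and z of rod_collar in the frame of tube_a between -0.01 and 0.003 m and distance between rod_collar and tube_a below 0.012 m and angle between the x axis of rod_tip and the z axis of tube_a, either way round below 0.15 rad and contact force between rod and tube_a above 0.5 N and contact force between rod and the fingers above 1 N) or (horizontal distance between float_1_top and gland_b below 0.03 m and z of rod_collar in the frame of tube_b between -0.01 and 0.003 m and distance between rod_collar and tube_b below 0.012 m and angle between the x axis of rod_tip and the z axis of tube_b, either way round below 0.15 rad and contact force between rod and tube_b above 0.5 N and contact force between rod and the fingers above 1 N))), for 0.2 s.
2. the rod, still held, is drawn right out of that tube (((horizontal distance between float_1_top and gland_a below 0.03 m and z of rod_tip in the frame of tube_a above 0.005 m and contact force between rod and the fingers above 1 N) or (horizontal distance between float_1_top and gland_b below 0.03 m and z of rod_tip in the frame of tube_b above 0.005 m and contact force between rod and the fingers above 1 N))), for 0.1 s.
At the end, for the whole second after the job is handed in: The gripper holds the rod still (under 3 cm/s), level within 7 degrees, its tip above the white tile's area (within 60 mm of its middle along both edges) and 9 to 22 cm above the table; the rod touches nothing but the fingers (contact force between rod and the fingers above 1 N and angle between rod_tip's own x axis and vertical between 1.4508 and 1.6908 rad and x of rod_tip in the frame of tile between -0.06 and 0.06 m and y of rod_tip in the frame of tile between -0.06 and 0.06 m and height (world z) of rod_tip between 0.09 and 0.22 m and linear speed of rod below 0.03 m/s and contact force between rod and tile below 0.1 N and contact force between rod and rest below 0.1 N and contact force between rod and tank_a below 0.1 N and contact force between rod and tank_b below 0.1 N and contact force between rod and clipper below 0.1 N and contact force between rod and bottle below 0.1 N and contact force between rod and jar below 0.1 N); the arm keeps its last pose, push and grip.
It fails at once if the rod's tip enters the tube of the tank whose float is raised ((horizontal distance between float_1_top and gland_a below 0.03 m and z of rod_tip in the frame of tube_b between -0.13 and -0.01 m and x of rod_tip in the frame of tube_b between -0.02 and 0.02 m and y of rod_tip in the frame of tube_b between -0.02 and 0.02 m) or (horizontal distance between float_1_top and gland_b below 0.03 m and z of rod_tip in the frame of tube_a between -0.13 and -0.01 m and x of rod_tip in the frame of tube_a between -0.02 and 0.02 m and y of rod_tip in the frame of tube_a between -0.02 and 0.02 m)).
It fails at once if the clipper is pushed from its place (30 mm) (distance of clipper from where it was at the start of the episode above 0.03 m).
It fails at once if the bottle is pushed from its place (30 mm) (distance of bottle from where it was at the start of the episode above 0.03 m).
It fails at once if the jar is pushed from its place (30 mm) (distance of jar from where it was at the start of the episode above 0.03 m).
It also fails if it takes over 54 s, if anything falls off the work surface, if the arm or the gripper's body presses on something with over 40 N, if the wrist force passes 120 N, or if a joint passes its speed limit or range.

## Working session

There is one attempt and no reset: what is moved stays moved. The work goes in short steps, Python scripts to look and compute and a shell command to move; the robot and the scene stay as the last step left them, time stands still between calls to the robot, and variables do not carry over. Pictures are saved under pics/ and viewed, and the job is handed in when it is done.

```bash
mkdir -p pics; cat > h.py <<'E'
import numpy as np, cv2
from rig import monitor, vision, order, ctrl
def cam(n):
    c=vision.camera_info(n); f=240/np.tan(np.radians(c["fov_y"])/2)
    K=np.array([[f,0,c["cx"]],[0,f,c["cy"]],[0,0,1]]); return K,np.array(c["distortion"],float),np.array(c["R"]),np.array(c["t"],float)
def ray(n,u,v):
    K,d,R,t=cam(n); p=cv2.undistortPoints(np.array([[[u,v]]],float),K,d)[0,0]
    return -R.T@t, R.T@np.array([p[0],p[1],1.])
def onplane(n,u,v,z):
    o,d=ray(n,u,v); return o+d*(z-o[2])/d[2]
def pd(n,u,v,D):
    o,d=ray(n,u,v); return o+d*D
def proj(n,X):
    K,d,R,t=cam(n); return cv2.projectPoints(np.array(X,float).reshape(-1,1,3),cv2.Rodrigues(R)[0],t,K,d)[0][:,0]
def tri(n1,a,n2,b):
    o1,d1=ray(n1,*a);o2,d2=ray(n2,*b)
    s=np.linalg.lstsq(np.c_[d1,-d2],o2-o1,rcond=None)[0]
    p,q=o1+d1*s[0],o2+d2*s[1]; return (p+q)/2,np.linalg.norm(p-q)
def snap(n,tag):
    im,D=vision.capture(n); cv2.imwrite(f"pics/{n}_{tag}.png",im[:,:,::-1]); np.save(f"pics/{n}_{tag}.npy",D); return im,D
E
python3 - <<'E'
from h import *
for n in("side","top"):
    snap(n,"0"); K,d,R,t=cam(n); print(n,K[0,0],d,(-R.T@t).round(),R[2].round(2))
s=monitor.sense();print({k:np.round(v,3) for k,v in s.items()},ctrl.tcp_to_grasp)
E
```

```text
side 611.5492154208207 [-0.19491263  0.          0.          0.          0.        ] [  61. -839.  837.] [ 0.41  0.7  -0.59]
top 478.7296013456782 [-0.04631964  0.          0.          0.          0.        ] [ 446.  -12. 1070.] [ 0.09  0.   -1.  ]
{'time_s': np.float64(0.1), 'joints': array([ 0.999,  0.313,  1.498, -0.   ,  1.331, -0.223]), 'dq': array([-0.002, -0.002, -0.002,  0.001,  0.   ,  0.001]), 'tau': array([ 4.0000e-03, -4.1290e+01, -2.6014e+01, -0.0000e+00,  3.0000e-03,
       -0.0000e+00]), 'eef_pos': array([179.301, 493.187, 230.783]), 'ee_rot': array([ 0.   ,  0.819,  0.574, -0.001]), 'force': array([ 0.017,  0.261, -0.218]), 'wrist_torque': array([0.013, 0.004, 0.05 ]), 'grip_width': np.float64(0.998)} 18.700000000000003
```

View pics/side_0.png

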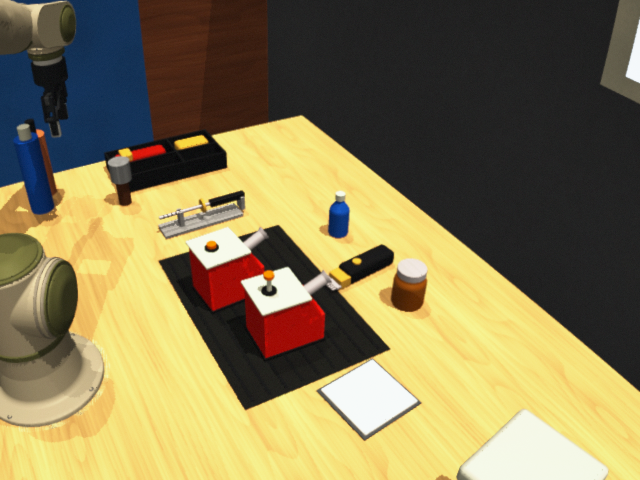

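View pics/top_0.png

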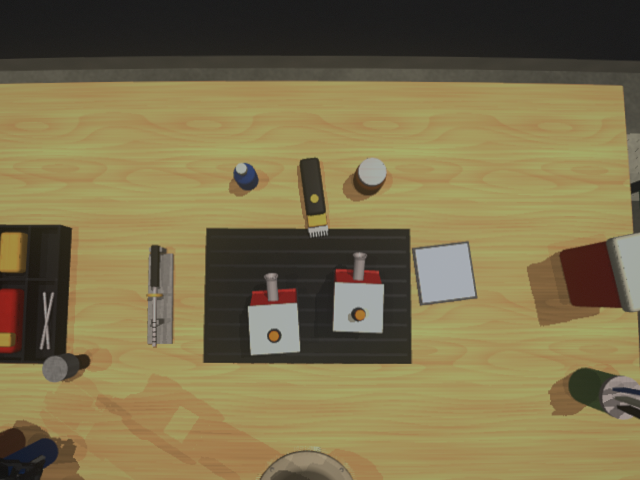

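The top view shows the rod at about (155,290), and the tanks at (274,330) and (358,305). In the side view the far tank's float (212,246) sits on its lid, while the near tank's (269,276) stands raised. I'll zoom in for exact pixels.

```bash
python3 - <<'E'
import cv2
t=cv2.imread("pics/top_0.png");s=cv2.imread("pics/side_0.png")
cv2.imwrite("pics/t1.png",cv2.resize(cv2.convertScaleAbs(t[230:365,130:190],alpha=1.5),None,fx=4.4,fy=4.4,interpolation=2))
cv2.imwrite("pics/t2.png",cv2.resize(cv2.convertScaleAbs(t[240:360,235:395],alpha=1.5),None,fx=5,fy=5,interpolation=2))
cv2.imwrite("pics/s1.png",cv2.resize(s[180:360,150:340],None,fx=3.3,fy=3.3,interpolation=2))
E
```

```text
(no output)
```

View pics/t1.png

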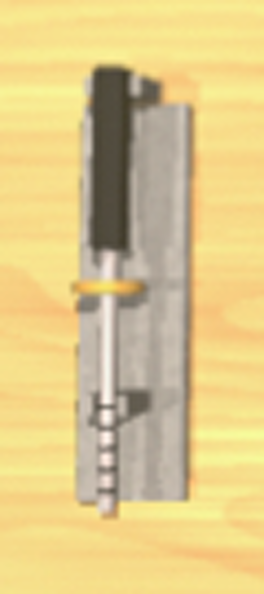

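View pics/t2.png

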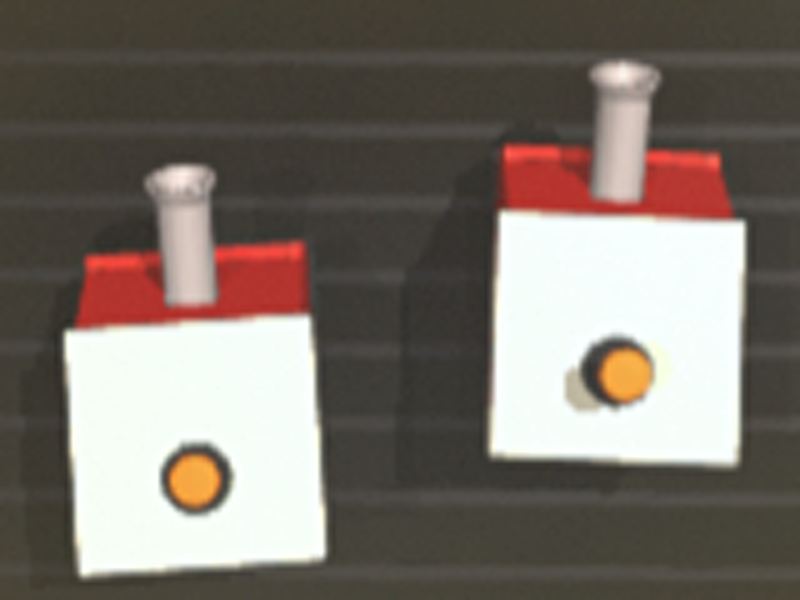

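View pics/s1.png

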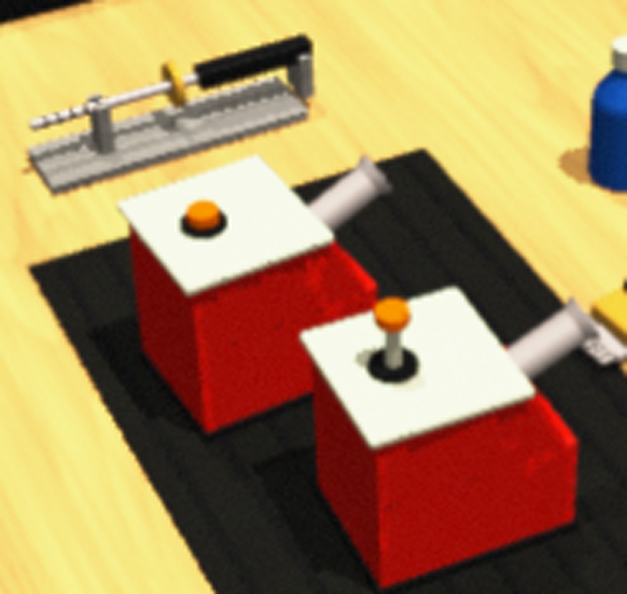

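```bash
python3 - <<'E'
from h import *
D=np.load("pics/top_0.npy");Ds=np.load("pics/side_0.npy")
c=lambda x,y,s,ox,oy:((x+.5)/s-.5+ox,(y+.5)/s-.5+oy)
T1=lambda x,y:c(x,y,4.4,130,230);T2=lambda x,y:c(x,y,5,235,240);S1=lambda x,y:c(x,y,3.3,150,180)
a=onplane("top",*T1(111,66),53);b=onplane("top",*T1(109,249),53);e=onplane("top",*T1(108,514),45);k=onplane("top",*T1(108,288),45)
print("grip back,front,tip,collar",a.round(1),b.round(1),e.round(1),k.round(1),"len",np.linalg.norm(a-b),"ctr",((a+b)/2).round(1), np.linalg.norm(e-(a+b)/2))
print("yaw tip",np.degrees(np.arctan2(*(e-a)[1::-1])))
for nm,tp,sp in(("mouthL",T2(181,182),S1(376,177)),("mouthR",T2(625,76),S1(581,319)),("floatL",T2(195,480),S1(203,210)),("floatR",T2(626,375),S1(392,310)),("grip ctr",T1(110,158),S1(254,58)),("tip",T1(108,514),S1(33,125))):
    p,g=tri("top",tp,"side",sp); print(nm,p.round(1),round(g,1))
# lid left corners at z=123..126
for z in(123,):
    L=[onplane("top",*T2(x,y),z) for x,y in((66,330),(310,315),(326,558),(80,576))]
    print(np.round(L,1)); f=(L[0]+L[1])/2;n=(L[2]+L[3])/2;print("axis yaw",np.degrees(np.arctan2(*(f-n)[1::-1])),f.round(1),n.round(1))
    print("gland",onplane("top",*T2(196,479),z+4))
tl=onplane("top",445,273,8);print("tile",tl)
for p in((413,247),(469,242),(477,298),(419,304)):print(onplane("top",*p,5).round(1))
print("bottle",onplane("top",242,171,110).round(),"clip",onplane("top",313,190,30).round(), onplane("top",318,235,20).round(),"jar",onplane("top",372,173,90).round())
for nm,p in(("grip",T1(110,158)),("mouth",T2(181,172))):
    u,v=np.round(p).astype(int);print(nm,pd("top",u,v,D[v,u]).round(1))
E
```

```text
grip back,front,tip,collar [555.4 327.3  53. ] [466.3 325.2  53. ] [338.6 324.4  45. ] [447.5 327.7  45. ] len 89.18457372714641 ctr [510.9 326.2  53. ] 172.4844278665645
yaw tip -179.2274401438955
mouthL [486.4  71.7 113.8] 0.7
mouthR [ 528.7 -105.3  115. ] 2.5
floatL [370.4  63.1 134.2] 0.5
floatR [ 412.6 -101.   162.7] 0.2
grip ctr [510.3 327.7  49.1] 0.8
tip [339.4 323.5  46.9] 1.3
[[427.9 115.4 123. ]
 [434.2  19.3 123. ]
 [339.8  12.4 123. ]
 [332.3 108.5 123. ]]
axis yaw 4.141782565270461 [431.   67.3 123. ] [336.   60.5 123. ]
gland [370.40195956  63.19476289 127.        ]
tile [ 499.26947271 -306.51053543    8.        ]
[ 557.4 -236.5    5. ]
[ 569.3 -363.2    5. ]
[ 444.  -377.9    5. ]
[ 430.5 -248.     5. ]
bottle [702. 134. 110.] clip [681. -12.  30.] [582. -24.  20.] jar [ 704. -135.   90.]
grip [509.6 326.5  49.5]
mouth [491.3  72.2 101.6]
```

The left tank (y≈+65) has its float down: its float top measures 134 mm against 163 mm on the other tank. All sizes check out (grip 89 mm, tip 172 mm). Next I move above the grip.

```bash
python3 -m pendant '[[[-1,0.04,-0.02,0,2],[-1,0.08,-0.04,0,6],[-1,0.12,-0.06,0,10],[-1,0.16,-0.08,0,14],[-1,0.20,-0.10,0,18],[-1,0.24,-0.12,0,20.6],[-1,0.28,-0.14,0,20.6],[-1,0.3313,-0.167,-0.03,20.6],[-1,0.3313,-0.167,-0.07,20.6],[-1,0.3313,-0.167,-0.11,20.6],[-1,0.3313,-0.167,-0.11,20.6],[-1,0.3313,-0.167,-0.11,20.6],[-1,0.3313,-0.167,-0.11,20.6]]]' 20; python3 - <<'E'
from h import *
snap("top","1");snap("side","1")
im=cv2.imread("pics/top_1.png");cv2.imwrite("pics/t3.png",cv2.resize(im[220:370,90:250],None,fx=4,fy=4))
E
```

```text
time_s: 1.4
eef_pos: [511.6, 327.2, 124.0]
ee_rot: [0.001, 0.703, 0.711, 0.002]
force: [0.1, -0.8, 1.4]
grip_width: 1.0
```

View pics/t3.png

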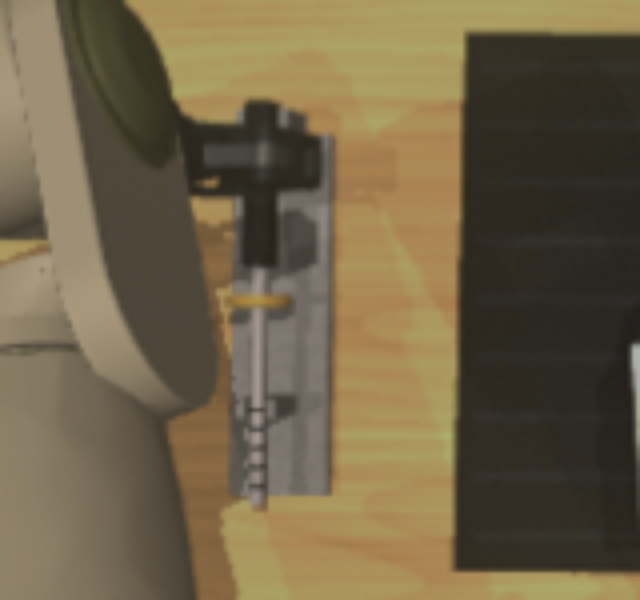

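The fingers (about (265,160) in the crop) straddle the grip in line with the rod. I descend and close.

```bash
python3 -m pendant '[[[-1,0,0,-0.03,0],[-1,0,0,-0.06,0],[-1,0,0,-0.08,0],[-1,0,0,-0.0945,0],[-1,0,0,-0.0945,0],[-1,0,0,-0.0945,0],[-1,0,0,-0.0945,0],[1,0,0,-0.0945,0],[1,0,0,-0.0945,0],[1,0,0,-0.0945,0],[1,0,0,-0.0945,0],[1,0,0,-0.0945,0],[1,0,0,-0.0945,0],[1,0,0,-0.0945,0],[1,0,0,-0.0945,0],[1,0,0,-0.0945,0],[1,0,0,-0.0945,0]]]' 30
```

```text
time_s: 3.2
eef_pos: [510.7, 327.8, 27.2]
ee_rot: [-0.0, 0.703, 0.711, 0.001]
force: [-0.8, 8.6, 0.9]
grip_width: 0.182
```

```bash
python3 -m pendant '[[[1,0,0,0.03,0],[1,0,0,0.07,0],[1,0,0,0.11,0],[1,0,0,0.15,0],[1,0,0,0.17,1],[1,0.02,-0.03,0.17,3.5],[1,0.04,-0.06,0.17,3.5],[1,0.06,-0.09,0.17,3.5],[1,0.08,-0.12,0.17,3.5],[1,0.10,-0.15,0.17,3.5],[1,0.12,-0.18,0.17,3.5],[1,0.14,-0.21,0.17,3.5],[1,0.157,-0.235,0.17,3.5],[1,0.160,-0.239,0.17,3.5],[1,0.160,-0.239,0.17,3.5],[1,0.160,-0.239,0.17,3.5],[1,0.160,-0.239,0.17,3.5]]]'; python3 - <<'E'
from h import *
snap("top","2");snap("side","2")
im=cv2.imread("pics/top_2.png");cv2.imwrite("pics/t4.png",cv2.resize(cv2.convertScaleAbs(im[120:320,180:400],alpha=1.5),None,fx=3.5,fy=3))
im=cv2.imread("pics/side_2.png");cv2.imwrite("pics/s4.png",cv2.resize(im[110:310,160:420],None,fx=3,fy=3))
E
```

```text
time_s: 4.9
eef_pos: [670.2, 88.7, 197.0]
ee_rot: [-0.0, 0.681, 0.733, 0.0]
force: [0.6, -0.0, -2.4]
grip_width: 0.181
```

View pics/s4.png

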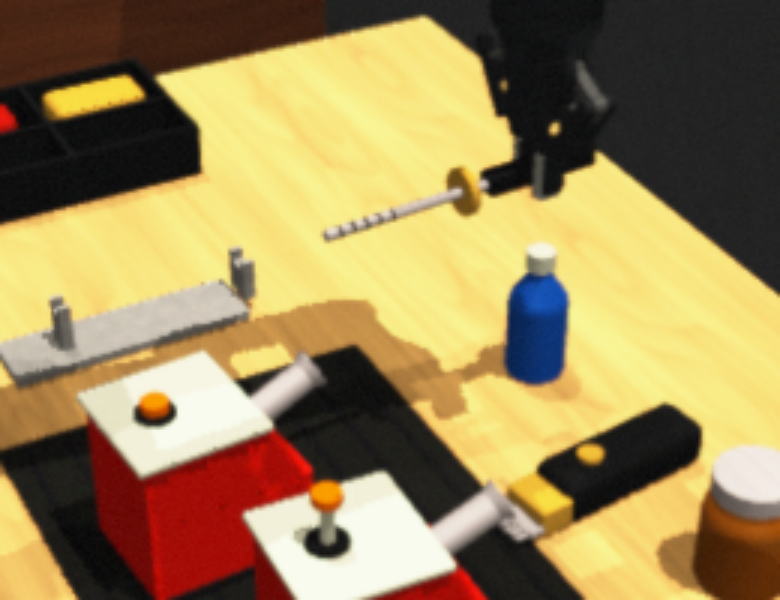

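View pics/t4.png

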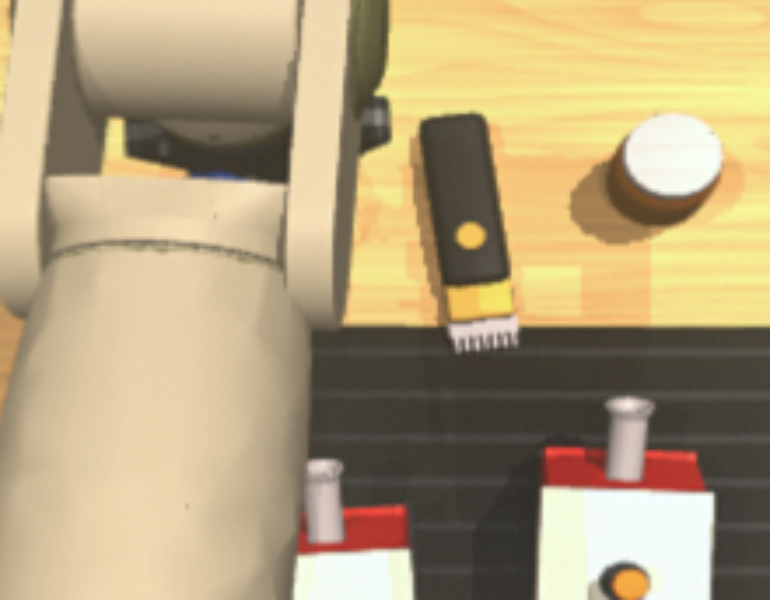

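```bash
python3 - <<'E'
from h import *
g=np.array([670.2,88.7,215.7]);y=np.radians(4.1);h=np.array([-np.cos(y),-np.sin(y),0])
for th in(0,3,6,10):
    c=np.radians(th);d=h*np.cos(c)-np.array([0,0,np.sin(c)])
    print(th,proj("side",[g+171*d,g+66*d,g]).round(1).tolist())
print("obs tip",(327.5/3-.5+160,236.5/3-.5+110),"collar c",(464/3+159.5,191/3+109.5))
print(proj("side",[[486.4,71.7,113.8],[486.4,71.7,116]]))
E
```

```text
0 [[267.8, 187.5], [312.8, 173.4], [339.3, 165.1]]
3 [[268.0, 191.4], [312.8, 174.9], [339.3, 165.1]]
6 [[268.3, 195.2], [312.9, 176.3], [339.3, 165.1]]
10 [[269.2, 200.1], [313.1, 178.2], [339.3, 165.1]]
obs tip (268.6666666666667, 188.33333333333331) collar c (314.16666666666663, 173.16666666666666)
[[263.77174594 233.28124473]
 [263.74918214 232.39751977]]
```

The rod is level in the grip; the side-view tip at (268.7,188.3) matches the prediction within 1 px. I lower it to just outside the mouth of the lowered-float tank.

```bash
python3 -m pendant '[[[1,0,-0.003,-0.03,0],[1,0,-0.003,-0.06,0],[1,0,-0.003,-0.085,0],[1,0,-0.003,-0.10,0],[1,0,-0.003,-0.102,0],[1,0,-0.003,-0.102,0],[1,0,-0.003,-0.102,0],[1,0,-0.003,-0.102,0]]]'; python3 - <<'E'
from h import *
snap("side","3")
im=cv2.imread("pics/side_3.png");cv2.imwrite("pics/s5.png",cv2.resize(im[170:280,220:380],None,fx=5,fy=5,interpolation=2))
E
```

```text
time_s: 5.8
eef_pos: [671.3, 84.4, 96.2]
ee_rot: [0.001, 0.681, 0.732, 0.001]
force: [0.1, 0.2, -2.1]
grip_width: 0.183
```

View pics/s5.png

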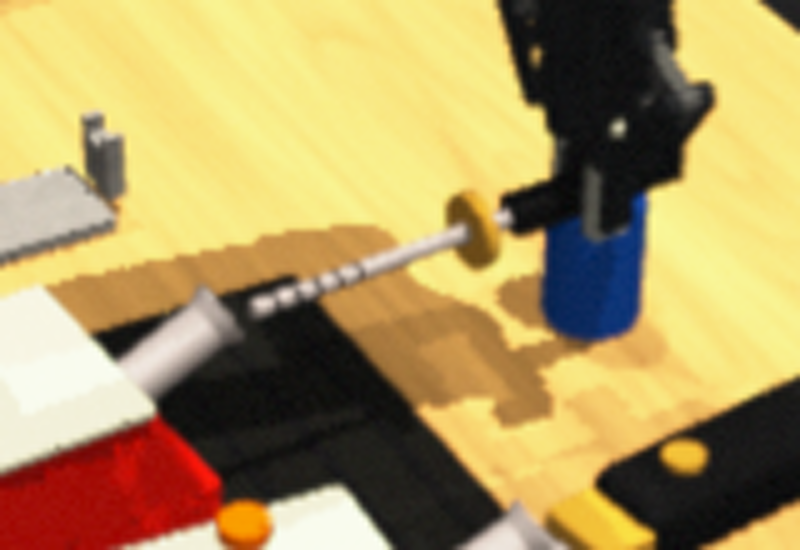

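The tip at (271,231) lines up with the mouth at (263,233), about 1–2 mm below its centre, as planned. I ease it in about 12 mm.

```bash
python3 -m pendant '[[[1,-0.006,-0.0004,0,0],[1,-0.012,-0.0009,0,0],[1,-0.018,-0.0013,0,0],[1,-0.024,-0.0017,0,0],[1,-0.027,-0.0019,0,0],[1,-0.027,-0.0019,0,0],[1,-0.027,-0.0019,0,0]]]'; python3 - <<'E'
from h import *
snap("side","4")
im=cv2.imread("pics/side_4.png");cv2.imwrite("pics/s6.png",cv2.resize(im[170:280,220:380],None,fx=5,fy=5,interpolation=2))
E
```

```text
time_s: 6.55
eef_pos: [643.8, 82.5, 94.9]
ee_rot: [0.0, 0.681, 0.732, 0.0]
force: [-0.4, -0.5, -1.4]
grip_width: 0.179
```

View pics/s6.png

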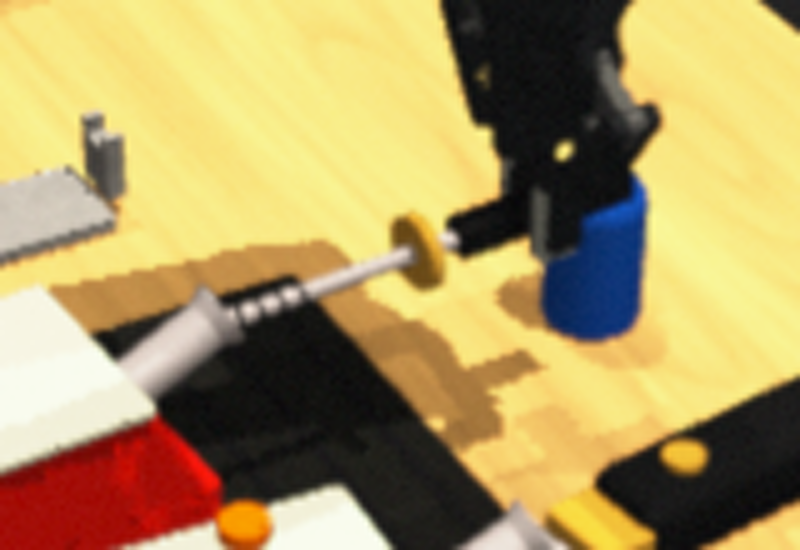

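```bash
python3 -m pendant '[[[1,-0.002,-0.0001,0.004,0],[1,-0.0025,-0.0002,0.010,0],[1,-0.003,-0.0002,0.016,0],[1,-0.0035,-0.0002,0.020,0],[1,-0.0037,-0.0003,0.024,0],[1,-0.0037,-0.0003,0.024,0]]]'; python3 - <<'E'
from h import *
snap("side","5")
im=cv2.imread("pics/side_5.png");cv2.imwrite("pics/s7.png",cv2.resize(im[170:280,220:380],None,fx=5,fy=5,interpolation=2))
E
```

```text
time_s: 7.2
eef_pos: [640.3, 82.2, 119.5]
ee_rot: [0.0, 0.681, 0.732, 0.0]
force: [1.5, -0.2, -1.0]
grip_width: 0.181
```

View pics/s7.png

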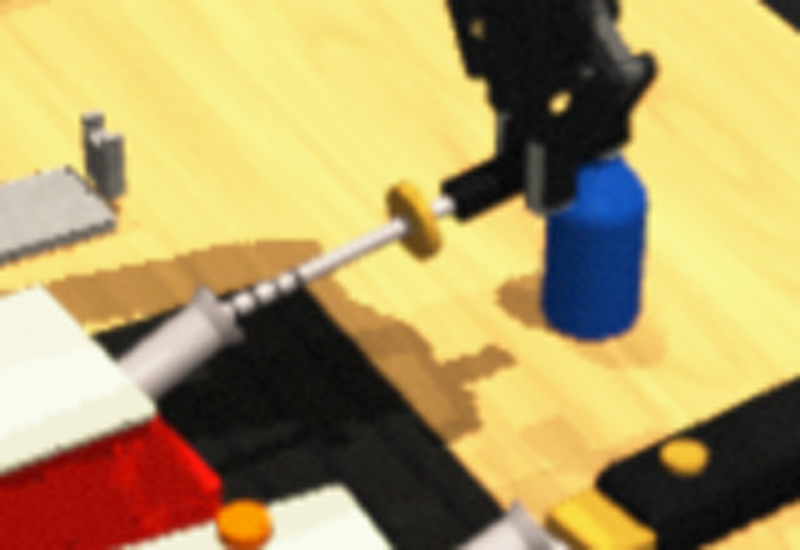

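The rod is pivoting in the grip with little force. I continue up to about 25°.

```bash
python3 -m pendant '[[[1,-0.001,-0.0001,0.006,0],[1,-0.0024,-0.0002,0.012,0],[1,-0.004,-0.0003,0.018,0],[1,-0.006,-0.0004,0.024,0],[1,-0.0083,-0.0006,0.030,0],[1,-0.011,-0.0008,0.036,0],[1,-0.014,-0.001,0.042,0],[1,-0.017,-0.0012,0.047,0],[1,-0.019,-0.0014,0.050,0],[1,-0.019,-0.0014,0.050,0]]]'; python3 - <<'E'
from h import *
snap("side","6")
im=cv2.imread("pics/side_6.png");cv2.imwrite("pics/s8.png",cv2.resize(im[150:280,220:380],None,fx=4.6,fy=4.6,interpolation=2))
E
```

```text
time_s: 8.25
eef_pos: [620.8, 80.8, 169.2]
ee_rot: [0.0, 0.681, 0.732, -0.0]
force: [0.6, 0.2, -2.5]
grip_width: 0.185
```

View pics/s8.png

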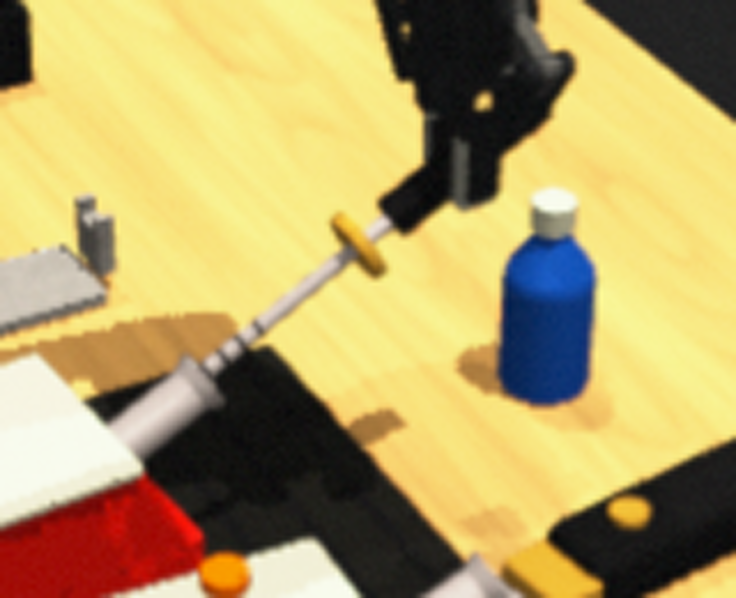

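The rod is a little steeper than the tube. I lower the grip onto the tube's axis while advancing and watch the force.

```bash
python3 -m pendant '[[[1,-0.003,-0.0002,-0.004,0],[1,-0.006,-0.0004,-0.008,0],[1,-0.010,-0.0007,-0.012,0],[1,-0.015,-0.001,-0.016,0],[1,-0.020,-0.0014,-0.0183,0],[1,-0.025,-0.0017,-0.0207,0],[1,-0.025,-0.0017,-0.0207,0],[1,-0.025,-0.0017,-0.0207,0]]]'; python3 - <<'E'
from h import *
snap("side","7")
im=cv2.imread("pics/side_7.png");cv2.imwrite("pics/s9.png",cv2.resize(im[170:280,220:340],None,fx=5,fy=5,interpolation=2))
E
```

```text
time_s: 9.1
eef_pos: [596.1, 79.1, 148.3]
ee_rot: [0.0, 0.681, 0.732, 0.0]
force: [0.5, -0.2, -2.1]
grip_width: 0.179
```

View pics/s9.png

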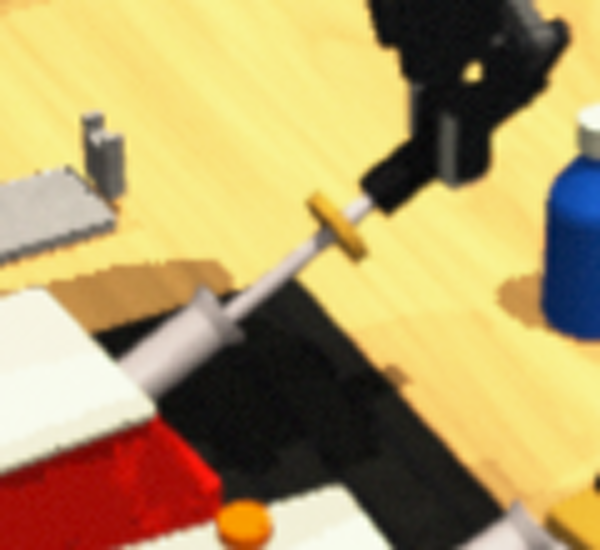

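```bash
python3 -m pendant '[[[1,-0.006,-0.0004,-0.0028,0],[1,-0.012,-0.0008,-0.0056,0],[1,-0.018,-0.0012,-0.0084,0],[1,-0.024,-0.0016,-0.0112,0],[1,-0.030,-0.002,-0.014,0],[1,-0.036,-0.0025,-0.0168,0],[1,-0.042,-0.003,-0.0196,0],[1,-0.045,-0.0032,-0.021,0],[1,-0.045,-0.0032,-0.021,0],[1,-0.045,-0.0032,-0.021,0]]]'; python3 - <<'E'
from h import *
snap("side","8")
im=cv2.imread("pics/side_8.png");cv2.imwrite("pics/s10.png",cv2.resize(im[170:280,220:340],None,fx=5,fy=5,interpolation=2))
E
```

```text
time_s: 10.15
eef_pos: [551.3, 75.9, 127.3]
ee_rot: [0.0, 0.681, 0.732, 0.0]
force: [0.0, 0.2, -1.7]
grip_width: 0.176
```

View pics/s10.png

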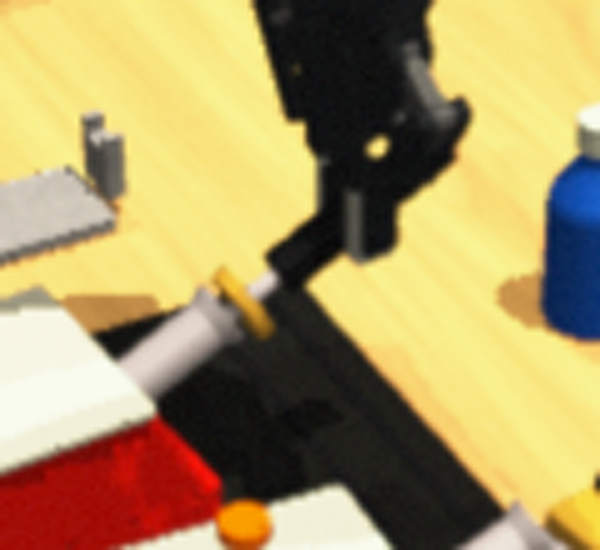

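The collar (crop (243,302)) is a few mm from the mouth. I press along the axis with a firmer grip.

```bash
python3 -m pendant '[[[1,-0.002,-0.0001,-0.0009,0],[1,-0.004,-0.0003,-0.0019,0],[1,-0.006,-0.0004,-0.0028,0],[1,-0.007,-0.0005,-0.0033,0],[1,-0.008,-0.0006,-0.0037,0],[1,-0.008,-0.0006,-0.0037,0],[1,-0.008,-0.0006,-0.0037,0]]]' 50
```

```text
time_s: 10.9
eef_pos: [546.1, 75.4, 125.2]
ee_rot: [0.003, 0.681, 0.732, 0.003]
force: [11.0, 1.7, 2.0]
grip_width: 0.178
```

Stopped at 11 N, at the predicted position. I press a little more and pause.

```bash
python3 -m pendant '[[[1,-0.0015,-0.0001,-0.0007,0],[1,-0.0015,-0.0001,-0.0007,0],[1,-0.0015,-0.0001,-0.0007,0],[1,-0.0015,-0.0001,-0.0007,0],[1,-0.0015,-0.0001,-0.0007,0],[1,-0.0015,-0.0001,-0.0007,0],[1,-0.0015,-0.0001,-0.0007,0]]]'; python3 - <<'E'
from h import *
snap("side","9")
im=cv2.imread("pics/side_9.png");cv2.imwrite("pics/s11.png",cv2.resize(im[170:280,220:340],None,fx=5,fy=5,interpolation=2))
E
```

```text
time_s: 11.6
eef_pos: [546.0, 75.3, 125.4]
ee_rot: [0.005, 0.682, 0.732, 0.005]
force: [17.1, 2.9, 3.9]
grip_width: 0.178
```

View pics/s11.png

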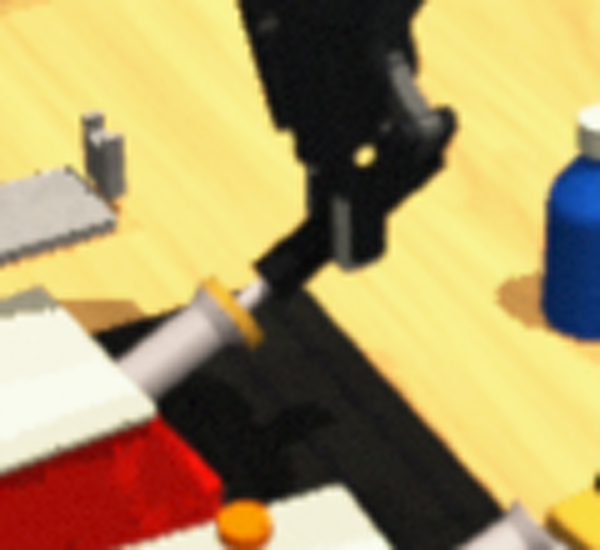

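The collar sits flush on the mouth at 17 N and the hold is done. Now I draw the rod out along the axis.

```bash
python3 -m pendant '[[[1,0.0045,0.0002,0.0025,0],[1,0.010,0.0006,0.0051,0],[1,0.020,0.0013,0.0097,0],[1,0.030,0.002,0.0144,0],[1,0.040,0.0027,0.0191,0],[1,0.050,0.0034,0.0237,0],[1,0.060,0.0042,0.0284,0],[1,0.070,0.0049,0.0331,0],[1,0.080,0.0056,0.0377,0],[1,0.090,0.0063,0.0424,0],[1,0.100,0.007,0.0471,0],[1,0.110,0.0077,0.0517,0],[1,0.122,0.0086,0.0574,0],[1,0.122,0.0086,0.0574,0],[1,0.122,0.0086,0.0574,0],[1,0.122,0.0086,0.0574,0]]]' 30; python3 - <<'E'
from h import *
snap("side","10")
im=cv2.imread("pics/side_10.png");cv2.imwrite("pics/s12.png",cv2.resize(im[130:280,220:380],None,fx=4,fy=4,interpolation=2))
E
```

```text
time_s: 13.25
eef_pos: [662.9, 83.8, 179.6]
ee_rot: [-0.001, 0.681, 0.732, -0.0]
force: [-0.1, -0.1, -1.5]
grip_width: 0.178
```

View pics/s12.png

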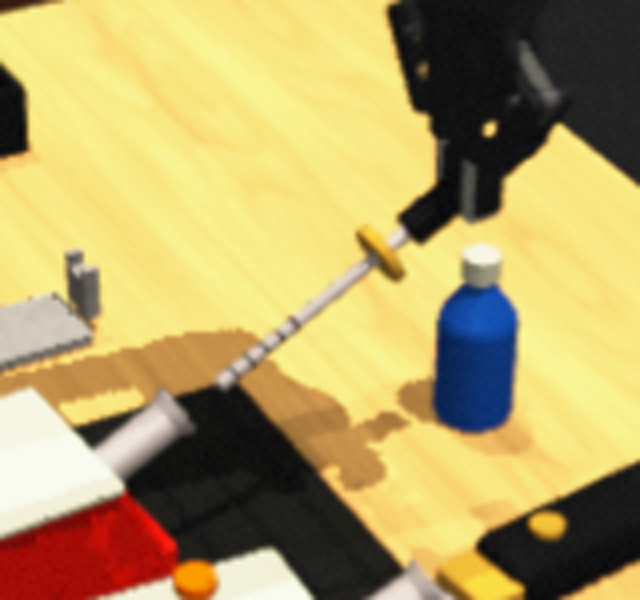

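The tip is clear of the mouth, at crop (222,384). To level the rod I'll press it back into the rest notches in its original pose without letting go.

```bash
python3 -m pendant '[[[1,0,0,0.03,0],[1,0,0.01,0.06,0],[1,-0.02,0.04,0.06,-1],[1,-0.04,0.07,0.06,-2],[1,-0.06,0.10,0.06,-3.5],[1,-0.08,0.13,0.06,-3.5],[1,-0.10,0.16,0.06,-3.5],[1,-0.12,0.19,0.06,-3.5],[1,-0.14,0.22,0.06,-3.5],[1,-0.1528,0.2435,0.04,-3.5],[1,-0.1528,0.2435,0,-3.5],[1,-0.1528,0.2435,-0.03,-3.5],[1,-0.1528,0.2435,-0.03,-3.5],[1,-0.1528,0.2435,-0.03,-3.5],[1,-0.1528,0.2435,-0.03,-3.5]]]'; python3 - <<'E'
from h import *
snap("side","11");snap("top","11")
im=cv2.imread("pics/side_11.png");a=cv2.resize(im[120:250,130:290],None,fx=4,fy=4,interpolation=2)
im=cv2.imread("pics/top_11.png");b=cv2.resize(im[220:370,110:210],None,fx=3.47,fy=3.47,interpolation=2)
b=b[:520];cv2.imwrite("pics/s13.png",cv2.resize(np.hstack([a[:b.shape[0]],b]),None,fx=.8,fy=.8))
E
```

```text
time_s: 14.8
eef_pos: [511.6, 327.5, 152.3]
ee_rot: [0.001, 0.703, 0.711, 0.002]
force: [-0.3, -0.1, -0.8]
grip_width: 0.179
```

View pics/s13.png

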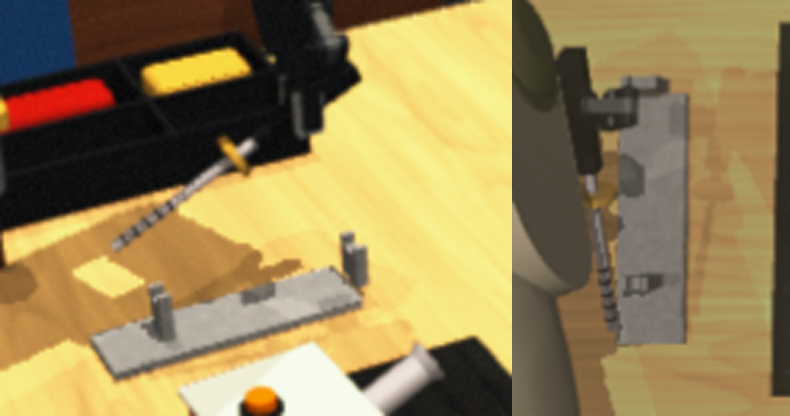

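```bash
python3 - <<'E'
from h import *
g=np.array([511.6,327.5,171.0])
for th in(20,25,30):
    c=np.radians(th);y=np.radians(.5);t=g+171*np.array([-np.cos(c)*np.cos(y),-np.cos(c)*np.sin(y),-np.sin(c)]);print(th,t.round(),proj("top",t).round(1),proj("side",t).round(1))
print("obs top",146.3,340.5,"side",116/3.2+129.6,247/3.2+119.6)
# notch front
print(tri("top",(110+(641-512)/2.776-.3,220+281/2.776-.3),"side",(129.6+162/3.2,119.6+290/3.2)))
E
```

```text
20 [351. 326. 113.] [[142.4 343.6]] [[160.5 191.5]]
25 [357. 326.  99.] [[144.8 340.1]] [[163.6 196. ]]
30 [364. 326.  86.] [[147.1 336.1]] [[167.1 200.1]]
obs top 146.3 340.5 side 165.85 196.7875
(array([391.40861828, 319.76829875,  52.8569115 ]), np.float64(3.2131430577117692))
```

The tip's measured y (about 323–324) matches where it originally lay in the rest. I descend in two stages.

```bash
python3 -m pendant '[[[1,0,0,-0.03,0],[1,0,0,-0.055,0],[1,0,0,-0.065,0],[1,0,0,-0.072,0],[1,0,0,-0.079,0],[1,0,0,-0.086,0],[1,0,0,-0.090,0],[1,0,0,-0.090,0],[1,0,0,-0.090,0]]]' 25; python3 - <<'E'
from h import *
snap("side","12");snap("top","12")
im=cv2.imread("pics/side_12.png");a=cv2.resize(im[140:250,140:270],None,fx=4,fy=4,interpolation=2)
im=cv2.imread("pics/top_12.png");b=cv2.resize(im[230:350,120:185],None,fx=3.667,fy=3.667,interpolation=2)
cv2.imwrite("pics/s14.png",np.hstack([a,b[:440]]))
E
```

```text
time_s: 15.8
eef_pos: [510.4, 327.3, 60.0]
ee_rot: [-0.0, 0.703, 0.711, -0.0]
force: [-0.5, 0.6, 1.7]
grip_width: 0.175
```

View pics/s14.png

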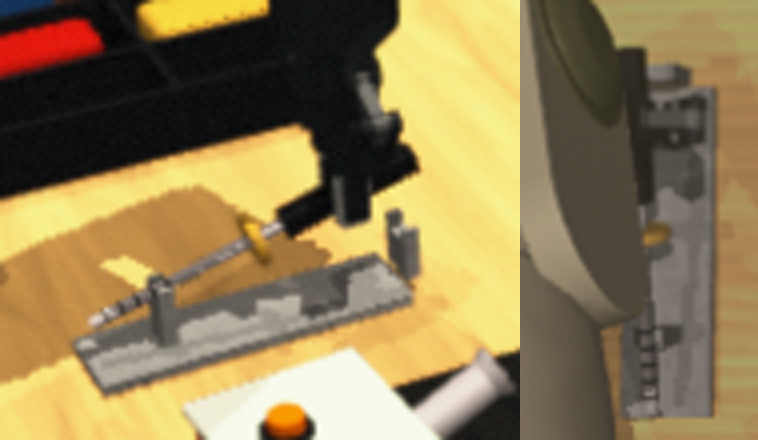

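The rod is in the front notch (crop (158,288)) and levelling as it goes down. I finish lowering to the original height.

```bash
python3 -m pendant '[[[1,0,0,-0.006,0],[1,0,0,-0.012,0],[1,0,0,-0.018,0],[1,0,0,-0.024,0],[1,0,0,-0.029,0],[1,0,0,-0.0325,0],[1,0,0,-0.034,0],[1,0,0,-0.034,0],[1,0,0,-0.034,0]]]' 20; python3 - <<'E'
from h import *
snap("side","13");snap("top","13")
im=cv2.imread("pics/side_13.png");a=cv2.resize(im[140:250,140:270],None,fx=4,fy=4,interpolation=2)
im=cv2.imread("pics/top_13.png");b=cv2.resize(im[230:350,120:185],None,fx=3.667,fy=3.667,interpolation=2)
cv2.imwrite("pics/s15.png",np.hstack([a,b[:440]]))
E
```

```text
time_s: 16.8
eef_pos: [511.5, 328.0, 27.4]
ee_rot: [0.0, 0.703, 0.711, 0.001]
force: [0.3, 1.4, 14.2]
grip_width: 0.177
```

View pics/s15.png

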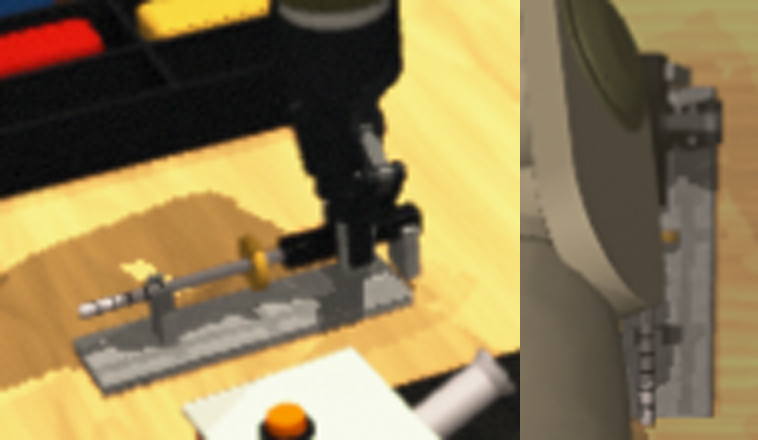

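The rod lies level in both notches, still gripped. I tighten the grip, lift and carry it toward the tile.

```bash
python3 -m pendant '[[[1,0,0,0,0],[1,0,0,0.002,0],[1,0,0,0.004,0],[1,0,0,0.02,0],[1,0,0,0.05,0],[1,0,0,0.09,0],[1,0,0,0.13,0],[1,0,0,0.17,0],[1,0,0,0.19,0],[1,0,-0.01,0.20,0],[1,0.005,-0.03,0.20,0],[1,0.012,-0.06,0.20,2],[1,0.020,-0.09,0.20,4],[1,0.028,-0.12,0.20,6],[1,0.036,-0.15,0.20,8],[1,0.044,-0.18,0.20,10],[1,0.052,-0.21,0.20,12],[1,0.060,-0.24,0.20,14],[1,0.066,-0.26,0.20,15],[1,0.066,-0.26,0.20,15]]]' 60 && python3 -m pendant '[[[1,0.006,-0.02,0,2],[1,0.014,-0.05,0,4],[1,0.022,-0.08,0,6],[1,0.030,-0.11,0,8],[1,0.038,-0.14,0,10],[1,0.046,-0.17,0,12],[1,0.053,-0.20,0,15],[1,0.058,-0.23,0,18],[1,0.061,-0.255,0,20],[1,0.062,-0.27,-0.01,20],[1,0.0623,-0.274,-0.03,20],[1,0.0623,-0.274,-0.05,20],[1,0.0623,-0.274,-0.07,20],[1,0.0623,-0.274,-0.082,20],[1,0.0623,-0.274,-0.087,20],[1,0.0623,-0.274,-0.087,20],[1,0.0623,-0.274,-0.087,20],[1,0.0623,-0.274,-0.087,20]]]'; python3 - <<'E'
from h import *
snap("side","14");snap("top","14")
E
```

```text
time_s: 18.9
eef_pos: [576.5, 64.4, 224.0]
ee_rot: [-0.001, 0.606, 0.796, -0.001]
force: [-0.6, 0.6, -2.3]
grip_width: 0.168
time_s: 20.7
eef_pos: [639.4, -206.8, 140.1]
ee_rot: [0.001, 0.457, 0.889, -0.0]
force: [0.5, 0.2, -0.9]
grip_width: 0.177
```

View pics/side_14.png

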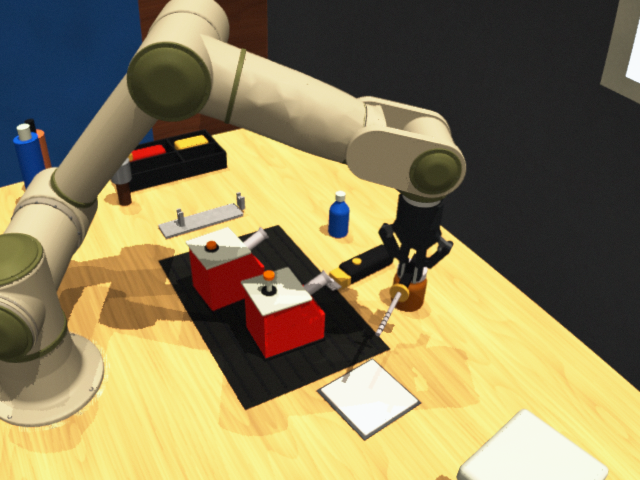

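View pics/top_14.png

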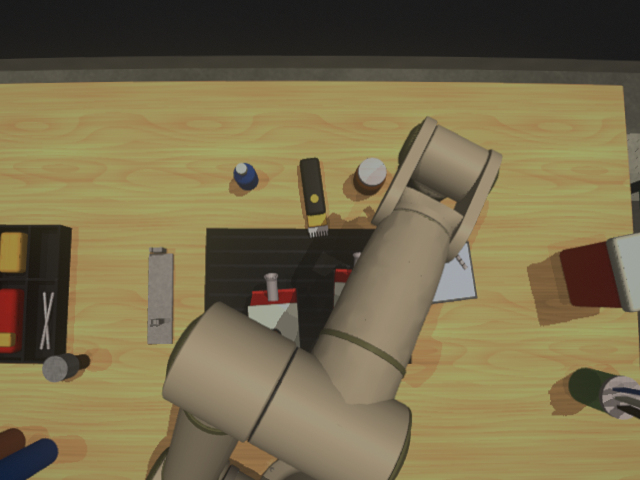

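```bash
python3 - <<'E'
from h import *
im=cv2.imread("pics/side_14.png");a=cv2.resize(im[260:400,310:440],None,fx=4,fy=4,interpolation=2)
b=cv2.imread("pics/top_14.png");b=cv2.resize(cv2.convertScaleAbs(b[225:305,410:480],alpha=1.5),None,fx=4,fy=4,interpolation=2)
o=np.zeros((560,800,3),np.uint8);o[:,:520]=a;o[:320,520:]=b;cv2.imwrite("pics/s16.png",o)
g=np.array([639.4,-206.8,158.8]);y=np.radians(-179.4+35)
for th in(-5,0,5,10):
    c=np.radians(th);t=g+171*np.array([np.cos(c)*np.cos(y),np.cos(c)*np.sin(y),-np.sin(c)]);k=g+66/171*(t-g);print(th,t.round(),proj("side",[t,k,g]).round(1).tolist(),proj("top",t).round(1))
E
```

```text
-5 [ 501. -306.  174.] [[378.2, 325.6], [398.9, 290.3], [410.2, 270.9]] [[468.8 267.8]]
0 [ 500. -306.  159.] [[377.2, 332.7], [398.5, 293.0], [410.2, 270.9]] [[466.5 268.6]]
5 [ 501. -306.  144.] [[376.5, 339.1], [398.1, 295.4], [410.2, 270.9]] [[463.9 268.7]]
10 [ 502. -305.  129.] [[376.0, 344.8], [397.9, 297.7], [410.2, 270.9]] [[460.9 268.4]]
```

View pics/s16.png

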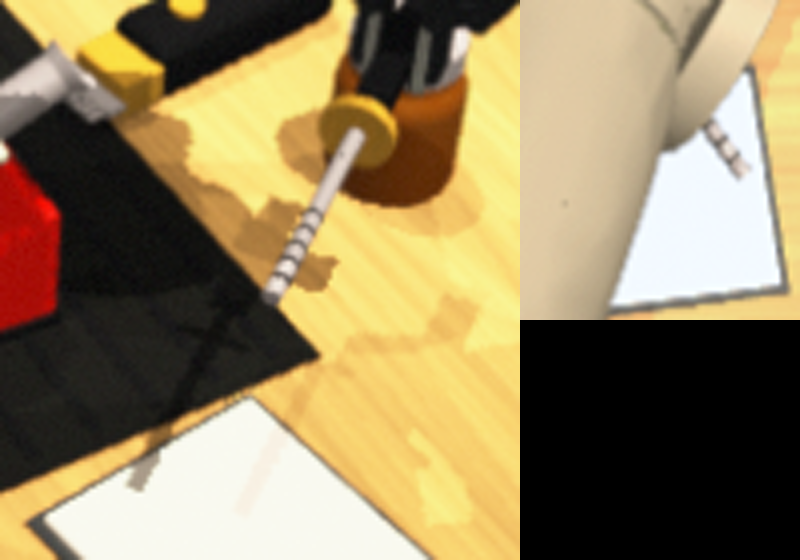

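The tip appears at side (377,334) and top (465,268), so the rod is within about 2° of level and the tip is near (500,-306,156), over the tile's middle. I let it settle, then check stillness.

```bash
python3 -m pendant '[[[1,0,0,0,0],[1,0,0,0,0],[1,0,0,0,0],[1,0,0,0,0],[1,0,0,0,0]]]'; python3 - <<'E'
from h import *
print(tri("top",(465.2,268.4),"side",(377.1,333.9)))
s=monitor.sense();print(np.abs(s["dq"]).max(),s["time_s"],s["force"])
print(order.finish_job())
E
```

```text
time_s: 21.3
eef_pos: [639.0, -206.7, 139.1]
ee_rot: [-0.0, 0.457, 0.889, -0.0]
force: [-0.8, 0.4, -1.2]
grip_width: 0.174
(array([ 501.11027377, -305.25299333,  154.69308169]), np.float64(0.4578108705773505))
0.0018478294421372615 21.3 [-0.7594927   0.40023206 -1.1918675 ]
the job is handed in; nothing more can be done
None
```

I handed the job in at 21.3 s. `order.finish_job()` gives no verdict, so these results come from my own checks.

**What I did:**
- **Choosing the tank:** the left tank (y ≈ +65 mm) has the lowered float. Its top measured 134 mm, against 163 mm on the other.
- **Insertion:** I took the rod by its grip and tilted it in the fingers to about 25°, using the tube's mouth. I pushed it in until the collar sat flush on the mouth, and held it there at about 11–17 N for roughly 0.7 s or more.
- **Finish:** I drew the rod right out, levelled it by pressing it into the rest's notches while still gripping it, and carried it to the tile.

**Last checks:**
- **Position:** the tip triangulated at (501, -305, 155) mm against a tile centre of about (500, -306). That is about 147 mm above the tile.
- **Level and still:** the rod is about 1–2° from level, and joint speeds are under 0.002 rad/s.
- **Grip and contact:** the rod is held at 60 N, and the last pictures show it touching nothing but the fingers.
- **Other objects:** the clipper, bottle and jar look to be in their original places, and the rod never went near the other tank's tube.

No check failed. The side and top views differed by about 1° on the rod's tilt, and the camera heights read 1–2 mm low against the known float heights.

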